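Rock the pendulum gauge onto its index

TASK

Check the pendulum angle gauge: pinch the blue gauge by its top edge and slide it straight up out of its slotted stand, then set it upright on the brass stud of the check block with the middle of its lower edge, and rock it sideways there, pressing only gently, until its swinging pointer settles on the red index mark. Finish while still holding it like that for the reading: gripped, resting on the stud, pointer still and on the mark; do not put it down or let go, and leave the metal plate in the stand and the things around undisturbed.

Things in the scene. Friction and masses are not known exactly. Their poses are not given: they have to be found in the camera images.
- stand: fixed grey slotted stand, 90 x 128 x 46 mm (x, y, z), origin under its centre. Two parallel slots run along its y axis at x = -23 and x = +23 mm, each 14 mm wide and 112 mm long, floor at z = 8 mm, open at the top. One slot holds the blue gauge, the other the plain metal setting plate; which is which varies.
- gauge: the loose blue angle gauge: flat upright plate 12 mm thick (x), 110 wide (y), 140 tall (z), about 0.2 kg; origin at the middle of its flat lower edge, -x the front with the recessed white dial, which faces the robot. It stands on its slot's floor, top edge at z = 148 mm. The top 42 mm is a solid grip head; the dial parts are recessed, both outer faces are flat.
- gauge_center (a point): centre of the gauge plate, 70 mm above its lower edge and 70 mm below its top edge, axes as the gauge's
- gauge_pointer (a joint): angle (rad) of the free black pendulum pointer about the gauge's +x axis; pivot 90 mm above the lower edge. 0 = along the gauge's -z (gauge upright), positive = tip towards the gauge's +y. It hangs plumb: turning the gauge by an angle about its own +x changes the reading by minus that angle. It swings for about 1 s after a move.
- gauge_index (a joint): angle (rad) of the red index mark on the same dial, same zero and sign as the pointer; preset between 0.18 and 0.38, fixed during the job. The red mark is 6.5 mm wide and 16 mm long, centred 63.5 mm from the pivot; the pointer's tip passes in front of it.
- pointer_tip (a point): tip of the black pointer, 62 mm from its pivot; z axis lies along the pointer, towards the pivot
- index_mark (a point): centre of the red index mark, 63.5 mm from the same pivot; z axis points to the pivot
- check_block: fixed check block: dark steel foot plate 80 x 80 x 12 mm with a round sleeve 34 mm across up to z = 40 mm in its middle; origin under its centre
- stud_top (a point): top of the domed brass stud, 25 mm across, that stands in the sleeve, its top at z = 65 mm when free. The stud is sprung: it gives under about 1.5 N and then sinks 1 mm for each further 0.5 N, by 10 mm at most (about 6.5 N), where it is hard
- stud: the brass stud; origin 25 mm below its top
- setting_plate: plain metal plate 12 x 110 x 80 mm with two dark round spots, standing in the other slot (top at about z = 88 mm); origin at the middle of its lower edge; stays where it is
- petri: closed petri dish, 61 mm across, 14 mm high, bystander; origin under its centre
- weight: small brass-coloured calibration weight, 19 mm across, 22 mm high, bystander; origin under its centre
- beaker: clear plastic beaker, 64 mm across, 78 mm high, bystander; origin under its centre
- pen: white and blue pen lying flat, 145 mm long, bystander; origin at its middle
Not all that is in view belongs to the job. There is more than one size of the stand; the job needs the larger. Leave any purple look-alike of the check_block alone.

How it is judged (in metres and radians):
On the way, in this order (a step that is already met when the one before it is completed fails the run):
1. the gauge is gripped and slid up, roughly upright, until its lower edge is clear of the stand (contact force between the fingers and gauge above 1 N and z of gauge_center in the frame of stand above 0.122 m and angle between gauge_center's own z axis and vertical below 0.3 rad), for 0.1 s.
2. the gripped gauge rests upright (within 0.11 rad) on the stud with the middle of its lower edge (contact force between the fingers and gauge above 1 N and contact force between gauge and stud above 0.5 N and y of stud_top in the frame of gauge_center between -0.03 and 0.03 m and z of stud_top in the frame of gauge_center between -0.08 and -0.06 m and angle between gauge_center's own z axis and vertical below 0.11 rad), for 0.1 s.
3. rocked on the stud until the pointer has settled on the red mark (contact force between the fingers and gauge above 1 N and contact force between gauge and stud above 0.5 N and y of stud_top in the frame of gauge_center between -0.03 and 0.03 m and z of stud_top in the frame of gauge_center between -0.08 and -0.06 m and angle between the z axis of pointer_tip and the z axis of index_mark, either way round below 0.05 rad and velocity of joint gauge_pointer between -0.3 and 0.3 rad/s), for 0.4 s.
At the end, for the whole second after the job is handed in: Gauge gripped and pressed on the stud with over 0.5 N, the stud top within 30 mm of the middle of its lower edge (10 mm in height); pointer within 0.05 rad of the red mark and slower than 0.3 rad/s; gauge slower than 20 mm/s (all of step 3 and linear speed of gauge below 0.02 m/s); the arm keeps its last pose, push and grip.
It fails at once if the gauge is pressed on the stud with more than 20 N (contact force between gauge and stud above 20 N).
It fails at once if the plate in the stand is moved more than 20 mm (distance of setting_plate from where it was at the start of the episode above 0.02 m).
It fails at once if the petri dish, weight, beaker or pen is moved more than 20 mm (distance of any of petri, weight, beaker, pen from where it was at the start of the episode above 0.02 m).
It also fails if it takes over 48 s, if anything falls off the work surface, if the arm or the gripper's body presses on something with over 40 N, if the wrist force passes 120 N, or if a joint passes its speed limit or range.

ROBOT

A 6-joint arm with a two-finger parallel gripper is mounted at the origin on a cart in front of the work surface, level with it; the furniture and walls round the work are solid. World frame = base frame: x ahead of the robot, y to its left, z up, the work surface at z = 0. Lengths are in m, angles in degrees, forces in N, time in s.
With the tool pointing down it reaches from about 0.25 to 0.725 m from the base axis. Payload 9.7 kg.
Tool frame: the origin (TCP) lies midway between the tips of the shut fingers; the grasp point (between the pads) lies 19 mm behind it; z points along the fingers, y is the line along which they close (so a half turn about z gives the same grasp; the last joint's range is limited). The gripper opens to 85 mm and grips with 20 to 120 N. Pads are 22 mm wide; open, the fingers measure 114 mm over their backs; the gripper's body (76 mm by 85 mm) begins 54 mm behind the grasp point. The pads swing forward as they close: fully open they stand 13 mm farther back than shut.
Start: joints at [-72.594, 4.979, 10.078, 95.1, 0, 90], TCP at [0.165, -0.525, 0.203] pointing down, gripper open.
Joint ranges: [-179.16, 179.16], [-48.56, 103.87], [-65.8, 70.77], [-126.05, 130.52], [-82.76, 87.17], [-180, 180]. Speed limits (degrees/s): [127.2, 127.2, 147.25, 180, 180, 180].

INTERFACE

Orientations are given as [roll, pitch, yaw] about the fixed x, y, z axes, in that order (R = Rz(yaw) Ry(pitch) Rx(roll)).
In Python, from workcell import bot gives the robot as it stands.
- The arm moves only by the shell command python3 -m crank 'ROWS' [FORCE]. ROWS is JSON, a list of rows, each an object with "gripper": the finger opening in mm, from 0 to 85.4; "travel": the shift along the tool's x, y, z in mm, a list of three; "twist": the turn, a rotation vector about the tool's x, y, z in rad, a list of three. In form: [{"gripper": gripper, "travel": [tx, ty, tz], "twist": [rx, ry, rz]}, ...]. A call has 1 to 12 rows; each row shifts and turns the commanded pose from where the row before left it, along the tool's axes as they then stand; what a row does not reach is not made up. A row lasts 1/8 s, in which the tool goes at most 62.5 mm and 10.7 degrees, less where a joint would pass 70% of its speed; a pose out of reach is approached as far as the arm can. A call is refused whole if a number of a shift passes 62.5 or a number of a turn 0.188, either way. A call with a gripper value outside its range is refused whole. The fingers move at their own pace and stop on an object; FORCE is the grip in N (left out, the last holds). Time passes only in rows, so rows that do not move let the fingers close. It gives the time, the measured TCP pose, the force, the opening and the grip force at its end, in the units of the state.
- bot.get_obs(): the state, without advancing time (a new reading comes with each control period).
- bot.camera(name): name is "scene" or "top" or "wrist"; returns the picture (420x560x3 uint8, red, green, blue); there is no depth.
- bot.calibration(name): a dict with "vfov" (degrees; the focal length in pixels is half the picture's height over the tangent of half this angle, whatever the lens; pixels are square), "cx", "cy" (the principal point, pixels), "camera_from_world" (4x4, takes a point from world to camera coordinates). Camera axes: x right, y down, z forward; pixel columns grow to the right and rows downward; lengths in m; the calibration is good to about 2 mm. A picture is of the moment at which its call begins: read the wrist's pose just before it. calibration takes no time and is no camera call; for the wrist camera it gives the pose at the moment of the call.
- bot.job_done(): hands the job in; it is judged then, once.
The state is a dict: "time": time; "q": joint angles; "qd": joint speeds; "joint_efforts": joint torques, N m; "ee_pos": TCP position; "tcp_rot": TCP orientation; "wrist_force": force on the tool from outside, world axes, zero at the start; "torque": the same for the moment, N m; "opening": finger opening in m; "grasp_force": force on a finger pad.
Only numpy, scipy, OpenCV 4.12 (cv2) and the standard library are available. Lean on these libraries where they do the work, as an engineer would, in place of code of your own. Each camera call takes 0.05 s, during which the arm holds its last target. There are 200 camera calls.

## Working session

There is one attempt and no reset: what is moved stays moved. The work goes in short steps, Python scripts to look and compute and a shell command to move; the robot and the scene stay as the last step left them, time stands still between calls to the robot, and variables do not carry over. Pictures are saved under pics/ and viewed, at most 10 in all, crops included, and the job is handed in when it is done.

```bash
ls; mkdir -p pics
python3 - <<'E'
from workcell import bot
import cv2
print(bot.get_obs())
for n in("scene","top"):
    im=bot.camera(n); cv2.imwrite(f"pics/{n}0.png",im[:,:,::-1]); print(n,bot.calibration(n))
E
```

```text
pics
{'time': 0.0, 'q': array([-7.25937798e+01,  5.01072713e+00,  1.00346015e+01,  9.51002823e+01,
       -6.81859040e-04,  9.00012313e+01]), 'qd': array([ 0.02295444, -0.09761827, -0.00888271,  0.08424309,  0.00095091,
        0.02939908]), 'joint_efforts': array([-1.44079437e-03, -5.20392323e+01,  4.64796066e+01,  1.66853325e-02,
       -6.60694172e-05, -2.81982757e-06]), 'ee_pos': array([ 0.16444465, -0.52455639,  0.202788  ]), 'tcp_rot': array([-1.79923592e+02,  6.83500507e-04,  1.74049898e+01]), 'wrist_force': array([0.66571797, 0.27695191, 0.22103462]), 'torque': array([-0.0318375 ,  0.00788572, -0.02420692]), 'grasp_force': 0.0, 'opening': 0.08556016724076955}
scene {'vfov': 55.09799865797162, 'cx': 283.77257630687876, 'cy': 212.03953237159854, 'camera_from_world': array([[-0.85249459, -0.52259388,  0.0121908 ,  0.47334549],
       [-0.20808096,  0.31785889, -0.92502327,  0.1803778 ],
       [ 0.47953654, -0.791114  , -0.37971482,  0.73504992],
       [ 0.        ,  0.        ,  0.        ,  1.        ]])}
top {'vfov': 51.700835192155104, 'cx': 275.3094086876503, 'cy': 209.21623487266072, 'camera_from_world': array([[-0.02380612, -0.99953351,  0.0191321 ,  0.00946277],
       [-0.98583522,  0.02029318, -0.16648455,  0.52519959],
       [ 0.16601863, -0.02282445, -0.98585844,  1.11820771],
       [ 0.        ,  0.        ,  0.        ,  1.        ]])}
```

View pics/scene0.png

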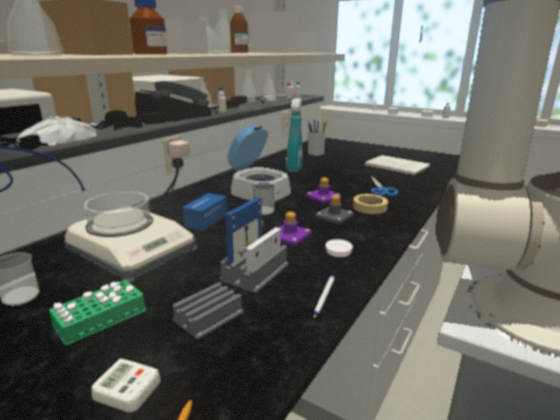

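View pics/top0.png

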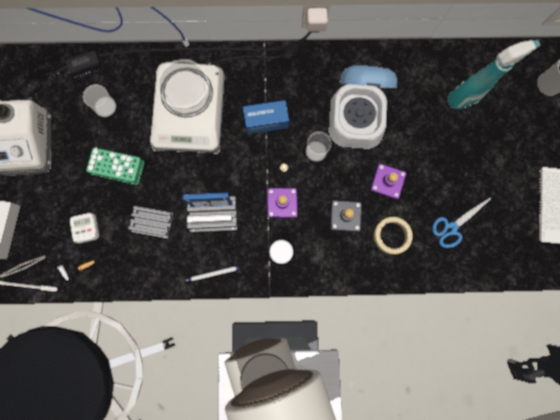

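Scene view: blue gauge (245,230) and metal plate (263,250) stand in the larger stand (255,265). The smaller, empty stand is at (208,307).
- Check block candidates in the top view: (346,215) dark grey foot, (283,202) purple and (389,181) purple. The dark steel one at (346,215) fits; the purple ones are look-alikes.
- Stand candidates in the top view: (212,213) larger, holding the gauge, and (151,222) smaller and empty. The larger one fits.

I'll confirm both in one enlarged crop and measure.

```bash
cat > h.py <<'E'
from workcell import bot
import numpy as np, cv2
def ray(cal,uv,shape=(420,560)):
    f=shape[0]/2/np.tan(np.radians(cal["vfov"]/2)); M=np.array(cal["camera_from_world"]); R=M[:3,:3]
    c=-R.T@M[:3,3]; d=R.T@np.array([(uv[0]-cal["cx"])/f,(uv[1]-cal["cy"])/f,1]); return c,d
def onz(cal,uv,z):
    c,d=ray(cal,uv); return c+d*(z-c[2])/d[2]
def proj(cal,p):
    f=210/np.tan(np.radians(cal["vfov"]/2)); q=np.array(cal["camera_from_world"])@np.append(p,1)
    return np.array([cal["cx"]+f*q[0]/q[2],cal["cy"]+f*q[1]/q[2]])
E
python3 - <<'E'
from h import *
im=cv2.imread("pics/top0.png"); cal=bot.calibration("top")
cv2.imwrite("pics/crop0.png",cv2.resize(im[170:260,170:400],None,fx=3.4,fy=3.4,interpolation=cv2.INTER_CUBIC))
hsv=cv2.cvtColor(im,cv2.COLOR_BGR2HSV)
def comps(m,box):
    x0,y0,x1,y1=box; k=np.zeros_like(m); k[y0:y1,x0:x1]=m[y0:y1,x0:x1]
    n,l,s,c=cv2.connectedComponentsWithStats(k)
    return [(s[i],c[i],cv2.minAreaRect(np.argwhere(l==i)[:,::-1].astype(np.float32))) for i in range(1,n) if s[i][4]>15]
b=comps(cv2.inRange(hsv,(100,110,50),(130,255,255)),(170,170,250,240))
for s,c,r in b: print("blue",s,c,r,onz(cal,c,.148))
g=comps(cv2.inRange(hsv,(10,110,60),(30,255,255)),(325,190,370,240))
for s,c,r in g: print("brass",s,c,onz(cal,c,.065))
# corners of blue
for s,c,r in b: print(np.round([onz(cal,p,.148) for p in cv2.boxPoints(r)],3).tolist())
for uv in [(283,202),(389,181),(346,215),(281,252),(318,146),(283,168)]: print(uv,onz(cal,uv,.01).round(3))
E
```

```text
blue [182 192  49  12 341] [206.36070381 196.18768328] ((206.19691467285156, 196.0464630126953), (48.42584228515625, 10.842599868774414), 3.814074993133545) [0.5434879  0.16784799 0.148     ]
brass [344 209   9   9  57] [348.35087719 212.96491228] [ 0.50774774 -0.19406373  0.065     ]
[[0.536, 0.228, 0.148], [0.563, 0.226, 0.148], [0.552, 0.108, 0.148], [0.525, 0.11, 0.148]]
(283, 202) [ 0.551 -0.025  0.01 ]
(389, 181) [ 0.605 -0.324  0.01 ]
(346, 215) [ 0.511 -0.198  0.01 ]
(281, 252) [ 0.413 -0.016  0.01 ]
(318, 146) [ 0.71  -0.128  0.01 ]
(283, 168) [ 0.648 -0.027  0.01 ]
```

View pics/crop0.png

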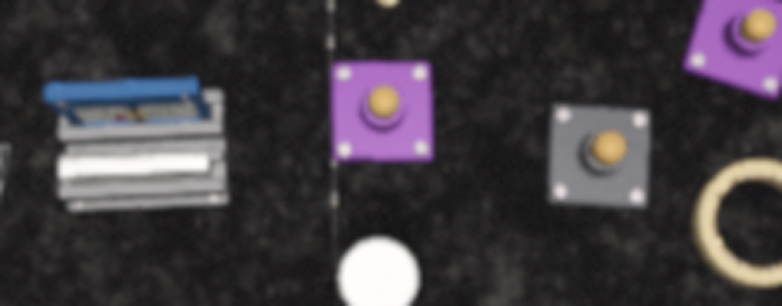

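The crop confirms it. The grey foot block with the brass stud at (348,213) is the check block. The gauge sits in the far slot of the larger stand, with the white-edged plate in the near slot. Now moving to hover above the gauge.

```bash
python3 -m crank '[{"gripper":85,"travel":[40,-39,-8],"twist":[0,0,0]},{"gripper":85,"travel":[40,-39,-8],"twist":[0,0,0]},{"gripper":85,"travel":[40,-39,-8],"twist":[0,0,0]},{"gripper":85,"travel":[40,-39,-8],"twist":[0,0,0]},{"gripper":85,"travel":[40,-39,-8],"twist":[0,0,0]},{"gripper":85,"travel":[40,-39,-8],"twist":[0,0,0]},{"gripper":85,"travel":[40,-39,-8],"twist":[0,0,0]},{"gripper":85,"travel":[40,-39,-8],"twist":[0,0,0]},{"gripper":85,"travel":[40,-39,-8],"twist":[0,0,0]},{"gripper":85,"travel":[40,-39,-8],"twist":[0,0,0]},{"gripper":85,"travel":[40,-39,-8],"twist":[0,0,0]},{"gripper":85,"travel":[40,-39,-8],"twist":[0,0,0]}]'
python3 -m crank '[{"gripper":85,"travel":[40,-39,0],"twist":[0,0,0]},{"gripper":85,"travel":[40,-39,0],"twist":[0,0,0]},{"gripper":85,"travel":[0,0,0],"twist":[0,0,-0.185]},{"gripper":85,"travel":[0,0,0],"twist":[0,0,-0.185]},{"gripper":85,"travel":[0,0,0],"twist":[0,0,-0.185]},{"gripper":85,"travel":[0,0,0],"twist":[0,0,-0.185]},{"gripper":85,"travel":[0,0,0],"twist":[0,0,-0.185]},{"gripper":85,"travel":[0,0,0],"twist":[0,0,-0.185]},{"gripper":85,"travel":[0,0,0],"twist":[0,0,-0.185]},{"gripper":85,"travel":[0,0,0],"twist":[0,0,0]}]'
python3 - <<'E'
from h import *
print(bot.get_obs()); cal=bot.calibration("wrist"); print(cal)
im=bot.camera("wrist")[:,:,::-1]; cv2.imwrite("pics/w0.png",im)
E
```

```text
time: 1.6
ee_pos: [0.483, 0.0673, 0.2995]
tcp_rot: [180.0, 0.0, 17.4]
wrist_force: [1.1, -0.5, 0.3]
opening: 0.0848
grasp_force: 0.0
time: 2.85
ee_pos: [0.5355, 0.1637, 0.2991]
tcp_rot: [-180.0, 0.0, 91.5]
wrist_force: [-0.2, -0.2, -0.2]
opening: 0.085
grasp_force: 0.0
{'time': 2.85, 'q': array([1.69989990e+01, 1.00526702e+01, 2.66244668e+01, 1.06611489e+02,
       2.46018685e-03, 1.05464470e+02]), 'qd': array([ 0.06527712, -0.0817244 ,  0.13826109, -0.02021916,  0.02223487,
        6.04089325]), 'joint_efforts': array([ 4.90978884e-03, -5.52312613e+01,  4.41058981e+01,  1.18256622e-02,
        4.85679072e-05, -1.63176689e+00]), 'ee_pos': array([0.53549857, 0.16372216, 0.2991215 ]), 'tcp_rot': array([-1.79961088e+02,  8.21257800e-03,  9.15345314e+01]), 'wrist_force': array([-0.23340715, -0.22916289, -0.23839134]), 'torque': array([ 0.00104321, -0.00520644,  0.01757557]), 'grasp_force': 0.0, 'opening': 0.08496769539024425}
{'vfov': 67.91308789733868, 'cx': 279.5281204324217, 'cy': 206.63538211415351, 'camera_from_world': array([[ 9.99650338e-01,  2.64350868e-02, -6.23368083e-04,
        -5.39826299e-01],
       [ 2.55828328e-02, -9.60922377e-01,  2.75633277e-01,
         8.10604568e-02],
       [ 6.68738128e-03, -2.75552846e-01, -9.61262663e-01,
         5.11531179e-01],
       [ 0.00000000e+00,  0.00000000e+00,  0.00000000e+00,
         1.00000000e+00]])}
```

View pics/w0.png

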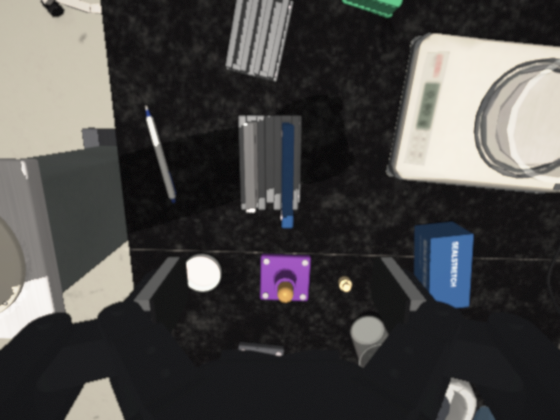

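The wrist view shows the blue top strip upright at columns 281-293, rows 123-228. The plate is to its left (255,165), and the purple block below is a look-alike. Measuring the strip on z=0.148.

Run:
```python
from h import *
im=cv2.imread("pics/w0.png"); cal=bot.calibration("wrist")
hsv=cv2.cvtColor(im,cv2.COLOR_BGR2HSV); m=cv2.inRange(hsv,(100,120,40),(130,255,255)); m[:,:260]=0;m[:,320:]=0;m[:100]=0;m[245:]=0
p=np.argwhere(m)
for v in range(118,236,6):
    u=np.where(m[v])[0]
    if len(u): print(v,u.min(),u.max(),onz(cal,(u.mean(),v),.148).round(4)[:2], int(hsv[v,u,2].mean()))
print(p.min(0),p.max(0))
print("ends",onz(cal,(287,p.min(0)[0]),.148),onz(cal,(287,p.max(0)[0]),.148))
```

```text
124 283 290 [0.5413 0.2268] 70
130 283 292 [0.5424 0.221 ] 80
136 283 292 [0.5426 0.2152] 80
142 283 292 [0.5428 0.2092] 79
148 283 292 [0.543  0.2032] 79
154 283 292 [0.5432 0.1972] 79
160 283 292 [0.5434 0.1911] 78
166 282 292 [0.543  0.1849] 78
172 282 292 [0.5432 0.1787] 78
178 283 292 [0.5439 0.1724] 78
184 283 292 [0.5441 0.166 ] 78
190 282 291 [0.5433 0.1595] 78
196 283 291 [0.544 0.153] 79
202 283 291 [0.5442 0.1464] 80
208 283 291 [0.5444 0.1397] 79
214 283 293 [0.5457 0.133 ] 76
220 283 293 [0.5459 0.1262] 147
226 281 293 [0.545  0.1193] 127
[123 281] [228 293]
ends [0.54173022 0.22777007 0.148     ] [0.54507345 0.11699487 0.148     ]
```

```bash
python3 -m crank '[{"gripper":85,"travel":[8,8,0],"twist":[0,0,0]},{"gripper":85,"travel":[0,0,40],"twist":[0,0,0]},{"gripper":85,"travel":[0,0,40],"twist":[0,0,0]},{"gripper":85,"travel":[0,0,40],"twist":[0,0,0]},{"gripper":85,"travel":[0,0,35],"twist":[0,0,0]},{"gripper":85,"travel":[0,0,25],"twist":[0,0,0]},{"gripper":85,"travel":[0,0,11],"twist":[0,0,0]},{"gripper":50,"travel":[0,0,0],"twist":[0,0,0]},{"gripper":30,"travel":[0,0,0],"twist":[0,0,0]},{"gripper":22,"travel":[0,0,0],"twist":[0,0,0]},{"gripper":22,"travel":[0,0,0],"twist":[0,0,0]}]' 40
python3 - <<'E'
from h import *
im=bot.camera("wrist")[:,:,::-1]; cv2.imwrite("pics/w1.png",im); print(bot.get_obs()["opening"])
E
```

```text
time: 4.28
ee_pos: [0.5436, 0.172, 0.1091]
tcp_rot: [179.9, -0.0, 91.6]
wrist_force: [0.3, 0.0, -0.5]
opening: 0.0221
grasp_force: 0.0
0.021914125735442113
```

View pics/w1.png

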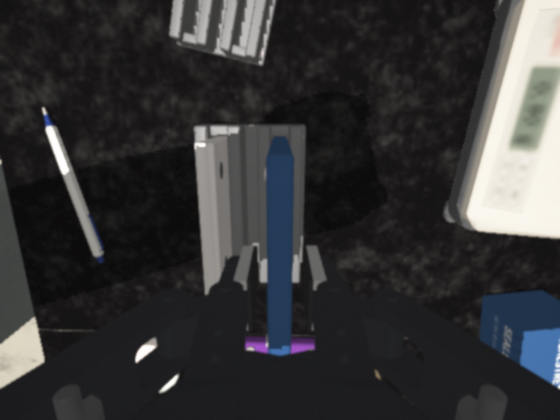

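The fingers straddle the blue head evenly (gaps 253-267 and 293-308). Closing and lifting.

```bash
python3 -m crank '[{"gripper":5,"travel":[0,0,0],"twist":[0,0,0]},{"gripper":5,"travel":[0,0,0],"twist":[0,0,0]},{"gripper":5,"travel":[0,0,0],"twist":[0,0,0]},{"gripper":5,"travel":[0,0,0],"twist":[0,0,0]}]' 60
python3 -m crank '[{"gripper":5,"travel":[0,0,-5],"twist":[0,0,0]},{"gripper":5,"travel":[0,0,-10],"twist":[0,0,0]},{"gripper":5,"travel":[0,0,-10],"twist":[0,0,0]},{"gripper":5,"travel":[0,0,-10],"twist":[0,0,0]},{"gripper":5,"travel":[0,0,-10],"twist":[0,0,0]},{"gripper":5,"travel":[0,0,-12],"twist":[0,0,0]},{"gripper":5,"travel":[0,0,-12],"twist":[0,0,0]},{"gripper":5,"travel":[0,0,-12],"twist":[0,0,0]},{"gripper":5,"travel":[0,0,-12],"twist":[0,0,0]},{"gripper":5,"travel":[0,0,-7],"twist":[0,0,0]},{"gripper":5,"travel":[0,0,0],"twist":[0,0,0]},{"gripper":5,"travel":[0,0,0],"twist":[0,0,0]}]'
python3 - <<'E'
from h import *
im=bot.camera("scene")[:,:,::-1]; cv2.imwrite("pics/s1.png",im)
cv2.imwrite("pics/s1c.png",cv2.resize(im[130:300,170:370],None,fx=3.5,fy=3.5,interpolation=cv2.INTER_CUBIC))
print(bot.get_obs()["wrist_force"],bot.get_obs()["ee_pos"])
E
```

```text
time: 4.82
ee_pos: [0.5436, 0.172, 0.109]
tcp_rot: [180.0, -0.0, 91.6]
wrist_force: [-0.9, -0.6, 5.0]
opening: 0.0104
grasp_force: 61.7
time: 6.32
ee_pos: [0.5432, 0.1719, 0.208]
tcp_rot: [-180.0, 0.0, 91.6]
wrist_force: [0.4, -0.2, -3.0]
opening: 0.0103
grasp_force: 60.9
[-0.46360098 -0.1989872  -2.30427456] [0.54314802 0.1718667  0.20792222]
```

View pics/s1c.png

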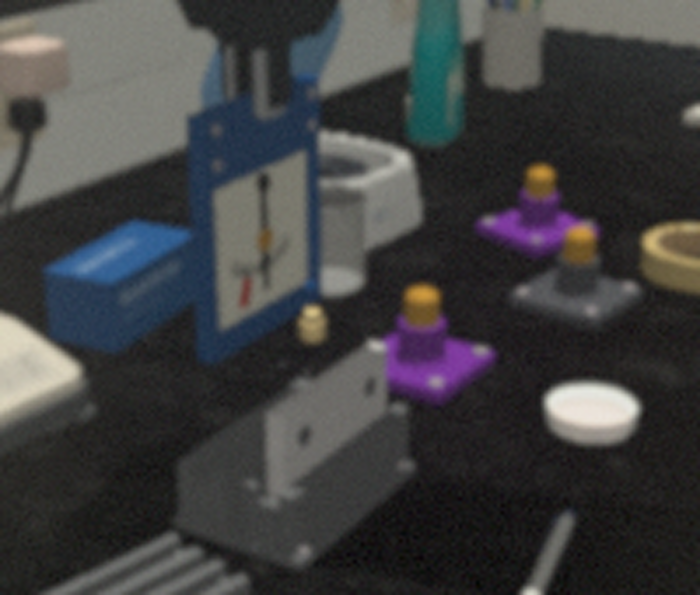

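The gauge is clear of the stand and upright, with its pointer vertical. The red mark is left of the tip at crop (247,292), and the plate and bystanders are undisturbed. Measuring the index angle and the stud.

Run:
```python
from h import *
ct,cs=bot.calibration("top"),bot.calibration("scene")
im=cv2.imread("pics/s1.png"); hsv=cv2.cvtColor(im,cv2.COLOR_BGR2HSV)
r=cv2.inRange(hsv,(0,90,60),(6,255,255))|cv2.inRange(hsv,(165,90,60),(180,255,255))
k=np.zeros_like(r);k[195:235,225:265]=r[195:235,225:265]
p=np.argwhere(k)[:,::-1]; c=p.mean(0); print("red",len(p),c)
yaw=np.radians(1.6); n=np.array([np.cos(yaw),np.sin(yaw),0]); ty=np.array([-np.sin(yaw),np.cos(yaw),0]); g0=np.array([.5435,.1719,.107])
def onp(uv,d):
    c,v=ray(cs,uv); P=g0-n*d; t=((P-c)@n)/(v@n); q=c+t*v; return np.array([(q-g0)@ty,q[2]-g0[2]])
for d in(.004,.006): 
    a=onp(c,d); print(d,"red yz",a,"idx",np.arctan2(a[0],.09-a[1]),"r",np.hypot(a[0],.09-a[1]))
    pts=np.array([onp(q,d) for q in p]); w,V=np.linalg.eigh(np.cov(pts.T)); v=V[:,1]; print("axis",np.arctan2(v[0],-v[1]))
print("pivot px",proj(cs,g0-n*.004+[0,0,.09]),"tip",proj(cs,g0-n*.004+[0,0,.028]))
# stud: two-view rays
b=cv2.inRange(hsv,(10,120,60),(28,255,255)); k=np.zeros_like(b);k[190:210,325:348]=b[190:210,325:348]
p=np.argwhere(k)[:,::-1];print("brass",len(p),p.min(0),p.max(0),p.mean(0))
c1,d1=ray(ct,(348.35,212.96));c2,d2=ray(cs,p.mean(0))
A=np.array([d1,-d2]).T; s=np.linalg.lstsq(A,c2-c1,rcond=None)[0]; print("stud",c1+s[0]*d1,c2+s[1]*d2)
t=cv2.imread("pics/top0.png"); ht=cv2.cvtColor(t,cv2.COLOR_BGR2HSV)
m=cv2.inRange(ht,(0,0,75),(180,60,255));k=np.zeros_like(m);k[198:233,328:365]=m[198:233,328:365]
q=cv2.minAreaRect(np.argwhere(k)[:,::-1].astype(np.float32));print("foot",q,onz(ct,q[0],.012))
```

```text
red 10 [239.6 213.3]
0.004 red yz [0.02335567 0.03117589] idx 0.3779541575610172 r 0.06329109558684666
axis -2.847155835339517
0.006 red yz [0.02606879 0.03256766] idx 0.42609596798147076 r 0.06307182834764641
axis -2.8471558353395223
pivot px [245.75476765 181.44696583] tip [246.48717546 210.96354033]
brass 68 [331 195] [340 204] [335.30882353 199.77941176]
stud [ 0.51019044 -0.19708673  0.04942357] [ 0.5092916  -0.19744879  0.04935368]
foot ((346.0075988769531, 215.39340209960938), (29.852514266967773, 29.140043258666992), 4.085616588592529) [ 0.50937135 -0.1975189   0.012     ]
```

```bash
python3 -m crank '[{"gripper":5,"travel":[-20,-2.4,0],"twist":[0,0,0]},{"gripper":5,"travel":[-36,-4.4,0],"twist":[0,0,0]},{"gripper":5,"travel":[-36,-4.4,0],"twist":[0,0,0]},{"gripper":5,"travel":[-36,-4.4,0],"twist":[0,0,0]},{"gripper":5,"travel":[-36,-4.4,0],"twist":[0,0,0]},{"gripper":5,"travel":[-36,-4.4,0],"twist":[0,0,0]},{"gripper":5,"travel":[-36,-4.4,0],"twist":[0,0,0]},{"gripper":5,"travel":[-36,-4.4,0],"twist":[0,0,0]},{"gripper":5,"travel":[-36,-4.4,0],"twist":[0,0,0]},{"gripper":5,"travel":[-36,-4.4,0],"twist":[0,0,0]},{"gripper":5,"travel":[-24.4,-2.3,0],"twist":[0,0,0]},{"gripper":5,"travel":[0,0,0],"twist":[0,0,0]}]'
python3 -m crank '[{"gripper":5,"travel":[0,0,12],"twist":[0,0,0]},{"gripper":5,"travel":[0,0,12],"twist":[0,0,0]},{"gripper":5,"travel":[0,0,10],"twist":[0,0,0]},{"gripper":5,"travel":[0,0,0],"twist":[0,0,0]},{"gripper":5,"travel":[0,0,0],"twist":[0,0,0]},{"gripper":5,"travel":[0,0,0],"twist":[0,0,0]}]'
python3 - <<'E'
from h import *
im=bot.camera("scene")[:,:,::-1]; cv2.imwrite("pics/s2.png",im)
cv2.imwrite("pics/s2c.png",cv2.resize(im[120:240,280:400],None,fx=5,fy=5,interpolation=cv2.INTER_CUBIC))
o=[bot.get_obs()["wrist_force"]];print(o)
for i in range(3): bot.camera("top"); print(bot.get_obs()["wrist_force"])
E
```

```text
time: 7.88
ee_pos: [0.5084, -0.1996, 0.2081]
tcp_rot: [-180.0, 0.0, 91.4]
wrist_force: [-0.7, -0.6, -2.8]
opening: 0.0107
grasp_force: 60.9
time: 8.62
ee_pos: [0.5096, -0.1976, 0.175]
tcp_rot: [180.0, 0.0, 91.6]
wrist_force: [-0.9, -0.2, -1.6]
opening: 0.0102
grasp_force: 60.9
[array([ 0.162088  , -0.99033812, -2.08161142])]
[ 0.62676794  0.11739933 -1.69977358]
[ 0.45524945  0.5207865  -2.45470757]
[ 0.56305688 -0.16427708 -1.96210619]
```

View pics/s2c.png

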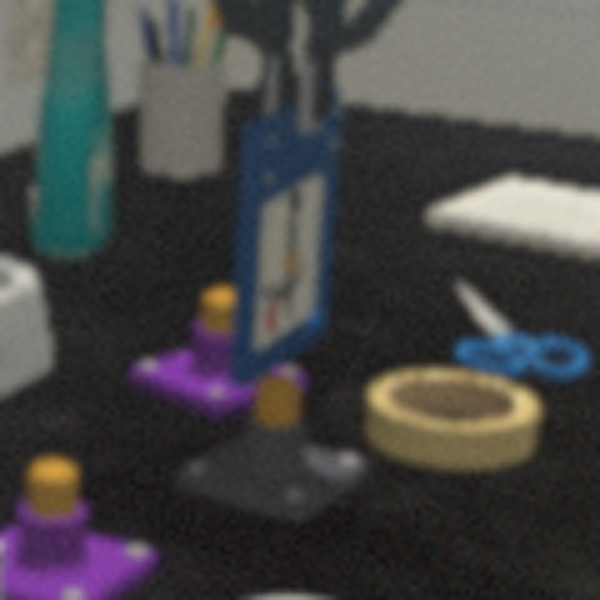

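The gauge hangs just above the grey block's stud (crop 278,390), centred over it. Lowering gently.

```bash
python3 -m crank '[{"gripper":5,"travel":[0,0,4],"twist":[0,0,0]},{"gripper":5,"travel":[0,0,3],"twist":[0,0,0]},{"gripper":5,"travel":[0,0,2],"twist":[0,0,0]},{"gripper":5,"travel":[0,0,1],"twist":[0,0,0]},{"gripper":5,"travel":[0,0,1],"twist":[0,0,0]},{"gripper":5,"travel":[0,0,1],"twist":[0,0,0]},{"gripper":5,"travel":[0,0,0],"twist":[0,0,0]},{"gripper":5,"travel":[0,0,0],"twist":[0,0,0]},{"gripper":5,"travel":[0,0,0],"twist":[0,0,0]}]'
python3 - <<'E'
from h import *
F=[]
for i in range(8): bot.camera("top"); F.append(bot.get_obs()["wrist_force"])
print(np.mean(F,0)); print(bot.get_obs()["torque"],bot.get_obs()["ee_pos"])
E
```

```text
time: 9.95
ee_pos: [0.5094, -0.1976, 0.1626]
tcp_rot: [180.0, 0.0, 91.6]
wrist_force: [0.0, -0.3, 0.7]
opening: 0.0098
grasp_force: 61.2
[-0.01956999  0.24056582  0.78635726]
[-0.01394781  0.03353396 -0.00745866] [ 0.50935635 -0.19756673  0.16248657]
```

Press is about 2.9 N. Now rocking about the stud by -0.30 rad about the gauge's x axis.

```bash
python3 -m crank '[{"gripper":5,"travel":[5.05,0,0.1],"twist":[0,-0.05,0]},{"gripper":5,"travel":[5.05,0,0.1],"twist":[0,-0.05,0]},{"gripper":5,"travel":[5.05,0,0.1],"twist":[0,-0.05,0]},{"gripper":5,"travel":[5.05,0,0.1],"twist":[0,-0.05,0]},{"gripper":5,"travel":[5.05,0,0.1],"twist":[0,-0.05,0]},{"gripper":5,"travel":[5.05,0,0.1],"twist":[0,-0.05,0]},{"gripper":5,"travel":[0,0,0],"twist":[0,0,0]},{"gripper":5,"travel":[0,0,0],"twist":[0,0,0]},{"gripper":5,"travel":[0,0,0],"twist":[0,0,0]},{"gripper":5,"travel":[0,0,0],"twist":[0,0,0]},{"gripper":5,"travel":[0,0,0],"twist":[0,0,0]},{"gripper":5,"travel":[0,0,0],"twist":[0,0,0]}]'
python3 -m crank '[{"gripper":5,"travel":[0,0,0],"twist":[0,0,0]},{"gripper":5,"travel":[0,0,0],"twist":[0,0,0]},{"gripper":5,"travel":[0,0,0],"twist":[0,0,0]},{"gripper":5,"travel":[0,0,0],"twist":[0,0,0]}]'
python3 - <<'E'
from h import *
F=[];I=[]
for i in range(8): I.append(bot.camera("scene")[:,:,::-1].astype(float)); F.append(bot.get_obs()["wrist_force"])
im=np.mean(I,0).astype(np.uint8); cv2.imwrite("pics/s3.png",im)
cv2.imwrite("pics/s3c.png",cv2.resize(im[140:210,310:370],None,fx=8,fy=8,interpolation=cv2.INTER_CUBIC))
print(np.mean(F,0)); o=bot.get_obs();print(o["tcp_rot"],o["ee_pos"])
E
```

```text
time: 11.85
ee_pos: [0.5085, -0.1678, 0.1581]
tcp_rot: [-180.0, 17.2, 91.6]
wrist_force: [0.3, 0.7, 1.2]
opening: 0.0102
grasp_force: 61.3
time: 12.35
ee_pos: [0.5085, -0.1677, 0.1581]
tcp_rot: [180.0, 17.2, 91.6]
wrist_force: [0.2, 0.1, 1.4]
opening: 0.0099
grasp_force: 61.3
[-0.16717765  0.89974648  1.56606233]
[179.99588565  17.19007262  91.60026686] [ 0.50854226 -0.16772226  0.1581527 ]
```

View pics/s3c.png

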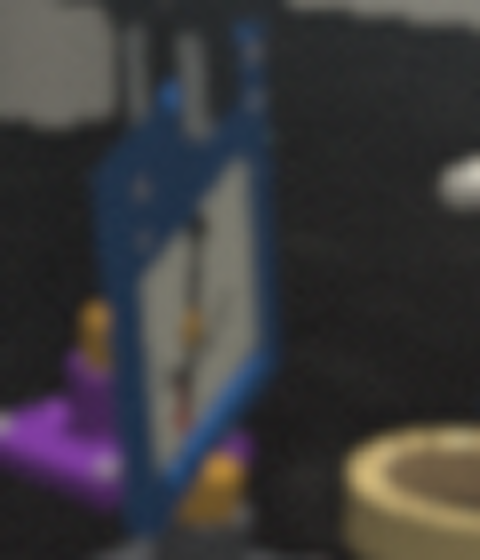

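The gauge is tilted on the stud. The pointer hangs from (197,228) to about (186,395) in the crop, with the red mark just under its tip at (182,415). Refining the index by a redness-weighted centroid in both the upright and tilted pictures.

Run:
```python
from h import *
from scipy.optimize import brentq
cs=bot.calibration("scene")
def red(f,box):
    im=cv2.imread(f).astype(float); x0,y0,x1,y1=box; s=im[y0:y1,x0:x1]
    w=s[:,:,2]-np.maximum(s[:,:,0],s[:,:,1]); w=np.clip(w-12,0,None)
    V,U=np.mgrid[y0:y1,x0:x1]; print(f,"max",w.max(),"n",(w>0).sum()); return np.array([(w*U).sum(),(w*V).sum()])/w.sum()
yaw=np.radians(1.6); n=np.array([np.cos(yaw),np.sin(yaw),0]); ty=np.array([-np.sin(yaw),np.cos(yaw),0]); z=np.array([0,0,1.])
def frame(tcp,th):  # gauge turned by th about +x
    Z=np.cos(th)*z-np.sin(th)*ty; Y=np.cos(th)*ty+np.sin(th)*z; return tcp-.101*Z,Y,Z
for f,box,tcp,th in [("pics/s1.png",(234,203,249,224),[.5432,.1719,.208],0),("pics/s2.png",(328,176,340,190),[.5096,-.1976,.175],0),("pics/s3.png",(326,184,340,198),[.5085,-.1677,.1581],-.3)]:
    b,Y,Z=frame(np.array(tcp),th); c=red(f,box); print(c)
    for d in(.003,.005):
        P0=b-n*d; o,v=ray(cs,c); t=((P0-o)@n)/(v@n); q=o+t*v-P0; y,h=q@Y,.09-q@Z
        print("  d",d,"yz",(y.round(4),h.round(4)),"idx",np.arctan2(y,h).round(3),"r",np.hypot(y,h).round(4),"pivot",proj(cs,P0+.09*Z).round(1))
```

```text
pics/s1.png max 33.0 n 30
[239.68875502 213.16465863]
  d 0.003 yz (np.float64(0.0221), np.float64(0.0591)) idx 0.358 r 0.0631 pivot [245.5 181.4]
  d 0.005 yz (np.float64(0.0248), np.float64(0.0577)) idx 0.406 r 0.0628 pivot [246.3 181.6]
pics/s2.png max 21.0 n 18
[333.8       182.9030303]
  d 0.003 yz (np.float64(0.0253), np.float64(0.058)) idx 0.412 r 0.0633 pivot [338.9 159.6]
  d 0.005 yz (np.float64(0.0302), np.float64(0.0563)) idx 0.493 r 0.0639 pivot [339.6 159.7]
pics/s3.png max 30.0 n 15
[335.67816092 194.99425287]
  d 0.003 yz (np.float64(0.0054), np.float64(0.0836)) idx 0.064 r 0.0837 pivot [334.6 168. ]
  d 0.005 yz (np.float64(0.0096), np.float64(0.0803)) idx 0.119 r 0.0808 pivot [335.3 168.1]
```

The view of the dial is too oblique (about 66° off) to trust to 0.05 rad. I'll turn the gauge about the vertical through the stud, by 43° towards the scene camera and still resting on it, then read pointer and mark directly.

```bash
python3 -m crank '[{"gripper":5,"travel":[-0.3,4.5,0.1],"twist":[0.0443,0,0.1433]},{"gripper":5,"travel":[-0.3,4.5,0.1],"twist":[0.0443,0,0.1433]},{"gripper":5,"travel":[-0.3,4.5,0.1],"twist":[0.0443,0,0.1433]},{"gripper":5,"travel":[-0.3,4.5,0.1],"twist":[0.0443,0,0.1433]},{"gripper":5,"travel":[-0.3,4.5,0.1],"twist":[0.0443,0,0.1433]},{"gripper":5,"travel":[0,0,0],"twist":[0,0,0]},{"gripper":5,"travel":[0,0,0],"twist":[0,0,0]},{"gripper":5,"travel":[0,0,0],"twist":[0,0,0]},{"gripper":5,"travel":[0,0,0],"twist":[0,0,0]},{"gripper":5,"travel":[0,0,0],"twist":[0,0,0]},{"gripper":5,"travel":[0,0,0],"twist":[0,0,0]},{"gripper":5,"travel":[0,0,0],"twist":[0,0,0]}]'
python3 - <<'E'
from h import *
F=[];I=[]
for i in range(10): I.append(bot.camera("scene")[:,:,::-1].astype(float)); F.append(bot.get_obs()["wrist_force"])
im=np.mean(I[2:],0); cv2.imwrite("pics/s4.png",im.astype(np.uint8)); np.save("s4.npy",im)
cv2.imwrite("pics/s4c.png",cv2.resize(im[140:215,300:375].astype(np.uint8),None,fx=8,fy=8,interpolation=cv2.INTER_CUBIC))
print(np.mean(F,0)); o=bot.get_obs();print(o["tcp_rot"],o["ee_pos"],o["time"])
from scipy.spatial.transform import Rotation as R
r=R.from_euler("xyz",o["tcp_rot"],degrees=True).as_matrix(); print("bottom",o["ee_pos"]+.101*r[:,2], "pivot px",proj(bot.calibration("scene"),o["ee_pos"]+.011*r[:,2]-r[:,1]*.004))
E
```

```text
time: 14.25
ee_pos: [0.5293, -0.1751, 0.1581]
tcp_rot: [180.0, 17.2, 48.6]
wrist_force: [-0.1, 0.7, 1.7]
opening: 0.0099
grasp_force: 61.3
[-0.1203156   1.08457404  1.37716282]
[179.99476611  17.18688966  48.63462085] [ 0.52929453 -0.17509229  0.15807394] 14.75
bottom [ 0.5095785  -0.19749695  0.06158399] pivot px [328.86467726 166.54505394]
```

View pics/s4c.png

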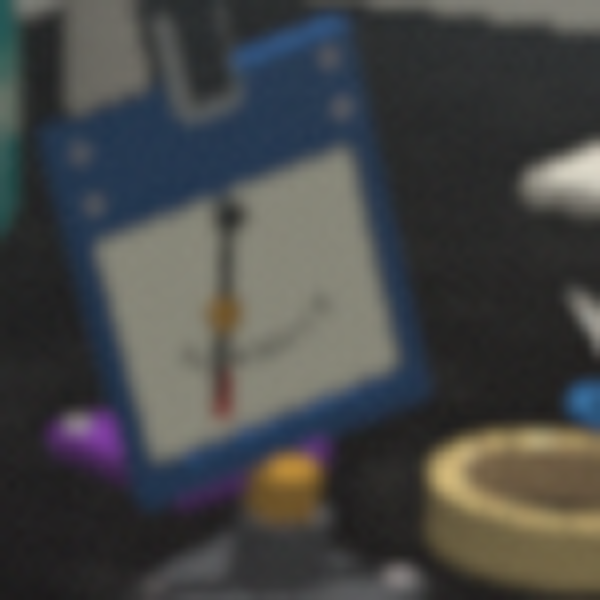

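A clear view: hub at (231,215), orange bob at (224,313), and the pointer's tip in front of the red mark at about (223,398). Computing the residual.

Run:
```python
from h import *
from scipy.spatial.transform import Rotation as R
cs=bot.calibration("scene"); o=bot.get_obs(); r=R.from_euler("xyz",o["tcp_rot"],degrees=True).as_matrix()
X,Y,Z=r[:,1],r[:,0],-r[:,2]; b=o["ee_pos"]-.101*Z
im=np.load("s4.npy")[185:197,322:334]; w=np.clip(im[:,:,2]-np.maximum(im[:,:,0],im[:,:,1])-6,0,None)
V,U=np.mgrid[185:197,322:334]; c=np.array([(w*U).sum(),(w*V).sum()])/w.sum(); print("red",c,w.max())
g=np.load("s4.npy").mean(2); 
hs=[]
for v in list(range(170,177))+list(range(181,190)):
    s=np.clip(90-g[v,322:336],0,None); hs.append((v,round((s*np.arange(322,336)).sum()/max(s.sum(),1e-9),2)))
print(hs)
for d in(.002,.005):
    P0=b-X*d; q=[]
    for uv in (c,(300+231/8-.4,140+215/8-.4)):
        s,v=ray(cs,uv); q.append(s+v*((P0-s)@X)/(v@X)-P0)
    y,h=q[0]@Y,.09-q[0]@Z; print(d,"idx",np.arctan2(y,h),"r",np.hypot(y,h),"hub yz",q[1]@Y,q[1]@Z)
    P=P0+.09*Z
    for a in(.26,.3,.34): m=P+.0635*(np.sin(a)*Y-np.cos(a)*Z); print("   ",a,proj(cs,m).round(2))
    print("   plumb",[proj(cs,P-[0,0,k]).round(2).tolist() for k in(0,.03,.062)])
```

```text
red [327.52788362 189.32906131] 30.75
[(170, np.float64(328.0)), (171, np.float64(328.0)), (172, np.float64(328.0)), (173, np.float64(328.0)), (174, np.float64(328.0)), (175, np.float64(328.0)), (176, np.float64(328.0)), (181, np.float64(327.27)), (182, np.float64(327.13)), (183, np.float64(327.21)), (184, np.float64(327.36)), (185, np.float64(327.31)), (186, np.float64(327.27)), (187, np.float64(327.33)), (188, np.float64(327.35)), (189, np.float64(327.27))]
0.002 idx 0.28843021489042525 r 0.06465150715512483 hub yz 0.0003392026488830552 0.08974870741838656
    0.26 [328.16 188.86]
    0.3 [327.3  188.95]
    0.34 [326.43 189.02]
   plumb [[328.57, 166.34], [327.96, 177.15], [327.33, 188.43]]
0.005 idx 0.30916959873599725 r 0.06352650271536836 hub yz 0.0013350422901120262 0.0910210169352959
    0.26 [328.59 189.2 ]
    0.3 [327.73 189.3 ]
    0.34 [326.86 189.36]
   plumb [[329.01, 166.65], [328.4, 177.48], [327.76, 188.78]]
```

The pointer tip is at column 327.3 and the red mark at 327.5, about 0.01 rad apart, with the index near 0.30. The press is about 3.4 N and steady. Handing in.

```bash
python3 -c "
from workcell import bot
print(bot.job_done())"
```

```text
the job is handed in; nothing more can be done
None
```

The job is handed in with the gauge still gripped and resting on the stud at about 3.4 N; the pointer measured about 0.01 rad from the red mark (limit 0.05) just before, and no verdict came back.

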